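# Close the balance's draught shield and tare it

## Task

The beaker stands ready on the pan of the balance, to be tared. Using the fingertips only, pinching and lifting nothing, slide the balance's glass lid gently forward by its finger bar until it is fully closed, then lightly press the blue tare key down for a moment, let it spring back up and withdraw. Leave the other keys, the beaker and everything else round the balance alone.

Things in the scene. Friction and masses are not known exactly. Their poses are not given: they have to be found in the camera images.
- balance: precision balance, white on a grey foot, 260 mm deep (own x) x 180 mm wide (y), immovable. Origin: centre of its underside. Own +x points to its back, +y to its left as its user sees it; the sloping key panel is at the front (-x). Behind the panel a glass draught shield stands from x = -17 to +127 mm, 155 mm wide; its side rails end 149 mm above the counter.
- lid (a joint): how far the shield's sliding glass lid is open, m: 0 = fully closed at its front stop, 0.085 = fully open. It opens toward the balance's +x (back) and is closed by pushing it toward -x (front). Friction about 1.5 N, no spring: it stays where it is left.
- lid_bar (a point): centre of the top of the lid's dark finger bar; moves with the lid, axes of the balance. Bar 12 mm thick (x), 60 mm wide (y), 18 mm high over the glass (top 161.5 mm over the counter, glass 143.5 mm), with a foot strip 3 mm high and 3 mm out all round. The glass runs on 120 mm behind the bar's centre (+x), so fingertips have room over it there.
- key_tare_top (a point): centre of the top of the blue tare key, second of four keys from the balance's left (+y). Each key is 28 mm wide (y) x 22 mm deep, in one row at 42 mm pitch, tops about 47 mm over the counter, tilted 10 degrees toward the front with the panel (point z points out of the key). The shield begins 82 mm behind the key's centre.
- key_tare (a joint): travel of the blue key in m: 0 = up, 0.005 = fully down. Spring: about 1.2 N to start, 4.2 N fully down, then a hard stop; it springs back by itself. It counts as pressed from 0.002.
- key_standby (a joint): travel of the orange-red key at the left end of the row, just left of the blue one; leave alone. 0 = up, 0.005 = down.
- key_third (a joint): travel of the light grey key just right of the blue one; leave alone. 0 = up, 0.005 = down.
- key_right (a joint): travel of the light grey key at the right end of the row, two places right of the blue one; leave alone. 0 = up, 0.005 = down.
- balance_pan (a point): centre of the top of the round steel weighing pan, 90 mm across, 62 mm above the counter, inside the shield.
- beaker: glass beaker, 53 mm across, 68 mm tall, standing on the pan inside the shield, its rim 130 mm above the counter, just below the lid. Origin: centre of its underside. Leave alone.
- vial_red: sample vial with a red cap, 27 mm across, 54 mm tall, standing on the counter. Origin: centre of its underside. Leave alone.
- vial_black: sample vial with a black cap, 27 mm across, 56 mm tall, standing on the counter. Origin: centre of its underside. Leave alone.
- petri: closed petri dish with a pinkish filling, 60 mm across, 16 mm high, lying on the counter. Origin: centre of its underside. Leave alone.
- forceps: steel forceps, 126 mm long (own y), 10 mm high, lying on the counter. Origin: centre of its underside. Leave alone.
- ring_stand: tall ring stand with funnel and hoses that stands left of the balance, never moved: origin on the counter under it; it reaches about 0.12 m to either side of it (y) and 0.15 m in front (x) and stands over 0.4 m high. The arm starts left of it: pass in front of it, over the counter's front edge.
- dropper: amber dropper bottle with a black top, 35 mm across, 106 mm tall, standing on the counter. Origin: centre of its underside. Leave alone.

How it is judged:
By the outcome, as a careful person would: the job done as asked, in the order asked, and still so for the second after the job is handed in, with the robot touching nothing.
It also fails if it takes over 58 s, if anything falls off the work surface, if the arm or the gripper's body presses on something with over 40 N, if the wrist force passes 120 N, or if a joint passes its speed limit or range.

## Robot

A 6-joint arm with a two-finger parallel gripper is mounted at the origin on a cart in front of the work surface, level with it; the furniture and walls round the work are solid. World frame = base frame: x ahead of the robot, y to its left, z up, the work surface at z = 0. Lengths are in m, angles in rad, forces in N, time in s.
With the tool pointing down it reaches from about 0.3 to 0.75 m from the base axis. Payload 8.5 kg.
Tool frame: the origin (TCP) lies at the very end of the fingers, on their centre line; the grasp point (between the pads) lies 19 mm behind it; z points along the fingers, y is the direction in which the jaws open and shut (so a half turn about z gives the same grasp; the last joint's range is limited). The gripper opens to 85 mm and grips with 20 to 120 N. Pads are 22 mm wide; open, the fingers measure 114 mm over their backs; the gripper's body (76 mm by 85 mm) begins 54 mm behind the grasp point. The pads swing forward as they close: fully open they stand 13 mm farther back than shut.
Start: joints at [-1.52, 0.381, 1.297, -0, 1.464, -0.215], TCP at [0.144, -0.531, 0.207] pointing down, gripper open.
Joint ranges: [-3.11, 3.11], [-0.89, 2.33], [0.22, 2.48], [-1.42, 4.56], [0.17, 2.85], [-2.88, 2.88]. Speed limits (rad/s): [2.39, 2.39, 3.14, 3.14, 3.14, 3.14].

## Interface

Orientations are given as a unit quaternion [x, y, z, w].
In Python, from bench import arm gives the robot as it stands. The module is installed in compiled form; this text tells all that it offers.
- The arm moves only by the shell command python3 -m inch 'ROWS' [FORCE]. ROWS is JSON, a list of rows, each an object of numbers: "fingers": the closure, from 0 (fully open) to 1 (shut); "dx", "dy", "dz": the shift along the tool's x, y, z in mm; "ax", "ay", "az": the turn, a rotation vector about the tool's x, y, z in degrees. In form: [{"fingers": .., "dx": .., "dy": .., "dz": .., "ax": .., "ay": .., "az": ..}, ...]. A call has 1 to 12 rows; each row is the pose to reach, as a shift and turn from the pose commanded when the call began, along the tool's axes at that moment; what a row does not reach only later rows make up. A row lasts 1/8 s, in which the tool goes at most 62.5 mm and 10.7 degrees, less where a joint would pass 70% of its speed; a pose out of reach is approached as far as the arm can. A call with a gripper value outside its range is refused whole. The fingers move at their own pace and stop on an object; FORCE is the grip in N (left out, the last holds). Time passes only in rows, so rows that repeat a pose let the fingers close. It gives the time, the measured TCP pose, the force and the opening at its end, in the units of the state.
- arm.get_obs(): the state, without advancing time (a new reading comes with each control period).
- arm.snapshot(name): name is "scene" or "top" or "wrist"; returns a dict with "frame" (420x560x3 uint8, blue, green, red), "intrinsics" (3x3 intrinsics, pixels), "xyz" and "orientation" of the camera in the world; the wrist camera has in their place "T_tool_cam" (4x4, takes a point from camera to tool coordinates, whose origin is the TCP and whose axes are the flange's). Camera axes: x right, y down, z forward; pixel columns grow to the right and rows downward; lengths in m; the calibration is good to about 2 mm. A picture is of the moment at which its call begins: read the wrist's pose just before it. There is no depth.
- arm.finish_job(): hands the job in, once; it reports no verdict.
The state is a dict: "time": time; "qpos": joint angles; "dq": joint speeds; "effort": joint torques, N m; "eef_pos": TCP position; "tcp_rot": TCP orientation; "ft_force": force on the tool from outside, world axes, zero at the start; "moment": the same for the moment, N m; "finger_gap": opening from 0.0 (shut) to 1.0 (fully open).
Only numpy, scipy, OpenCV 4.12 (cv2) and the standard library are available. Lean on these libraries where they do the work, as an engineer would, in place of code of your own. Each camera call takes 0.05 s, during which the arm holds its last target. There are 200 camera calls.

## Working session

There is one attempt and no reset: what is moved stays moved. The work goes in short steps, Python scripts to look and compute and a shell command to move; the robot and the scene stay as the last step left them, time stands still between calls to the robot, and variables do not carry over. Pictures are saved under pics/ and viewed, about 8 in all and at most 12, crops included, and the job is handed in when it is done.

```bash
mkdir -p pics; cat > h.py <<'E'
import numpy as np, cv2
from bench import arm
from scipy.spatial.transform import Rotation as R
def snap(n,f):
    s=arm.snapshot(n); cv2.imwrite('pics/'+f,s['frame']); return s
def pose(s,o=None):
    K=np.array(s['intrinsics'])
    if 'T_tool_cam' in s:
        T=np.eye(4); T[:3,:3]=R.from_quat(o['tcp_rot']).as_matrix(); T[:3,3]=o['eef_pos']
        T=T@np.array(s['T_tool_cam']); return K,T[:3,:3],T[:3,3]
    q=np.array(s['orientation']); M=R.from_quat(q).as_matrix() if q.size==4 else q.reshape(3,3)
    return K,M,np.array(s['xyz'])
def ray(s,px,z,o=None):
    K,M,c=pose(s,o); d=M@np.linalg.solve(K,[px[0],px[1],1]); return c+d*(z-c[2])/d[2]
def proj(s,P,o=None):
    K,M,c=pose(s,o); u=K@(M.T@(np.array(P)-c)); return u[:2]/u[2]
E
python3 - <<'E'
from h import *
o=arm.get_obs(); print(o)
for n in('scene','top'):
    s=snap(n,n+'1.png'); print(n,s['intrinsics'],s['xyz'],s['orientation'])
a=cv2.imread('pics/scene1.png');b=cv2.imread('pics/top1.png')
E
```

```text
{'time': 0.0, 'qpos': array([-1.52029654e+00,  3.81230318e-01,  1.29825720e+00,  7.52916653e-06,
        1.46362664e+00, -2.15310590e-01]), 'dq': array([-0.0013544 ,  0.00099679,  0.00137989, -0.00075906,  0.00040263,
       -0.00011285]), 'effort': array([-1.78554554e-03, -4.48458874e+01, -2.31279677e+01, -2.80100667e-04,
        4.84281132e-03,  8.22101896e-06]), 'eef_pos': array([ 0.14445732, -0.53034748,  0.20669459]), 'tcp_rot': array([ 9.91180865e-01,  1.32513826e-01,  6.63490895e-05, -7.57861983e-04]), 'ft_force': array([ 0.54998944,  0.31467982, -0.01170405]), 'moment': array([ 0.02599428, -0.00446503,  0.03517393]), 'finger_gap': 0.9960648852403472}
scene [[451.67290153   0.         286.99216719]
 [  0.         451.67290153 213.48690045]
 [  0.           0.           1.        ]] [-0.0378535   0.40093239  0.78235521] [-0.48704368  0.79021412 -0.32239618  0.18550148]
top [[503.74522419   0.         270.89996169]
 [  0.         503.74522419 209.44886446]
 [  0.           0.           1.        ]] [0.31727365 0.11349093 1.25758145] [ 0.71433031 -0.69378456  0.07553462 -0.05186241]
```

View pics/top1.png

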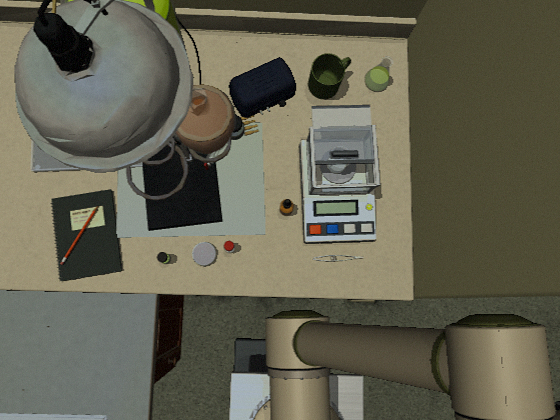

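View pics/scene1.png

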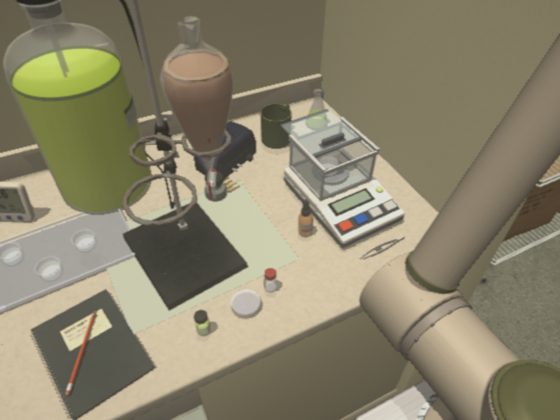

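The top view shows the balance at about x 303–380, y 105–242, with the blue key near (333,229), the orange key near (316,229) and the lid bar near (344,154). The ring stand is to the left, and the arm is at lower right. The scene view has the blue key near (361,219) and the bar near (332,139).

```bash
cat > m.py <<'E'
from h import *
def tri(a,pa,b,pb):
    A=[];r=[]
    for s,p in((a,pa),(b,pb)):
        K,M,c=pose(s); d=M@np.linalg.solve(K,[*p,1]); d/=np.linalg.norm(d); Q=np.eye(3)-np.outer(d,d); A.append(Q); r.append(Q@c)
    return np.linalg.lstsq(np.vstack(A),np.hstack(r),rcond=None)[0]
E
python3 - <<'E'
from m import *
S={n:arm.snapshot(n) for n in('top','scene')}
box={'top':(300,215,385,245),'scene':(325,195,405,245)}
bb={'top':(320,140,370,165),'scene':(312,125,350,152)}
C={}
for n,s in S.items():
    h=cv2.cvtColor(s['frame'],cv2.COLOR_BGR2HSV)
    x0,y0,x1,y1=box[n]
    for k,lo,hi in(('blue',(100,130,60),(125,255,255)),('red',(0,150,100),(14,255,255))):
        m=cv2.inRange(h[y0:y1,x0:x1],lo,hi); q,l,st,ce=cv2.connectedComponentsWithStats(m)
        i=1+np.argmax(st[1:,4]); C[n,k]=ce[i]+[x0,y0]; print(n,k,C[n,k],st[i])
    x0,y0,x1,y1=bb[n]
    m=cv2.inRange(h[y0:y1,x0:x1],(0,0,0),(180,255,75)); q,l,st,ce=cv2.connectedComponentsWithStats(m)
    i=1+np.argmax(st[1:,4]); print(n,'bar',ce[i]+[x0,y0],st[i]); C[n,'bar']=ce[i]+[x0,y0]
for k in('blue','red','bar'): print(k,tri(S['top'],C['top',k],S['scene'],C['scene',k]), ray(S['top'],C['top',k],.1615 if k=='bar' else .047),ray(S['scene'],C['scene',k],.1615 if k=='bar' else .047))
a=S['top']['frame'][95:250,295:390]; b=S['scene']['frame'][90:250,270:410]
a=cv2.resize(a,None,fx=3.6,fy=3.6,interpolation=2); b=cv2.resize(b,None,fx=3.2,fy=3.2,interpolation=2)
H=max(a.shape[0],b.shape[0]); P=np.zeros((H,a.shape[1]+b.shape[1],3),np.uint8); P[:a.shape[0],:a.shape[1]]=a; P[:b.shape[0],a.shape[1]:]=b
cv2.imwrite('pics/crop1.png',P); print(P.shape)
E
```

```text
top blue [332.11458333 228.32291667] [26  9 13 10 96]
top red [314.94 228.97] [  9  10  12   9 100]
top bar [343.86243386 154.01587302] [ 10  10  29   9 189]
scene blue [360.52777778 217.98611111] [30 19 12  9 72]
scene red [345.14606742 225.13483146] [14 25 14 11 89]
scene bar [333.17241379 140.46551724] [11 11 20  9 58]
blue [ 0.49661791 -0.07572044  0.04507727] [ 0.49683416 -0.07482844  0.047     ] [ 0.49473374 -0.0750771   0.047     ]
red [ 0.49397972 -0.03361627  0.0441841 ] [ 0.49393639 -0.0328252   0.047     ] [ 0.4915852  -0.03240797  0.047     ]
bar [ 0.65353127 -0.08643969  0.15013823] [ 0.65106672 -0.08311881  0.1615    ] [ 0.64007837 -0.07890293  0.1615    ]
(558, 790, 3)
```

View pics/crop1.png

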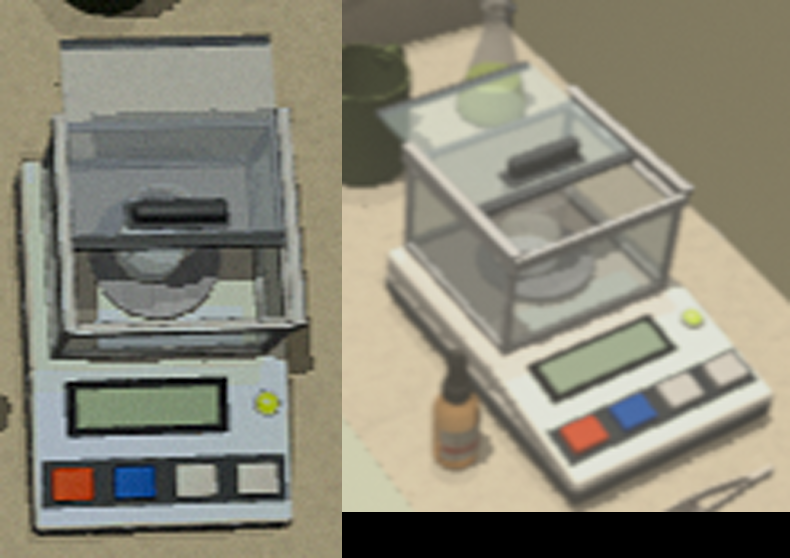

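The crops show the glass lid partly open, with its bar behind the front edge, and the keys in order orange, blue, grey, grey. The key measurements agree: blue is at about (0.497, -0.075, 0.046), yaw is about 3.8°, and orange to blue is 42 mm. The bar is near (0.652, -0.086). The wall on the right (y < about -0.24) means I pass in front of the counter, with the fingers shut.

```bash
python3 -m inch '[{"fingers":1,"dx":30,"dy":-45,"dz":-40},{"fingers":1,"dx":60,"dy":-95,"dz":-70},{"fingers":1,"dx":90,"dy":-145,"dz":-80},{"fingers":1,"dx":120,"dy":-195,"dz":-80},{"fingers":1,"dx":142,"dy":-231,"dz":-80},{"fingers":1,"dx":142,"dy":-231,"dz":-80},{"fingers":1,"dx":185,"dy":-265,"dz":-80,"az":4},{"fingers":1,"dx":230,"dy":-300,"dz":-80,"az":8},{"fingers":1,"dx":270,"dy":-335,"dz":-80,"az":11.4},{"fingers":1,"dx":306,"dy":-362,"dz":-80,"az":11.4},{"fingers":1,"dx":306,"dy":-362,"dz":-80,"az":11.4},{"fingers":1,"dx":306,"dy":-362,"dz":-80,"az":11.4}]' 20
python3 - <<'E'
from m import *
o=arm.get_obs(); s=snap('wrist','w1.png'); print(o['eef_pos'],R.from_quat(o['tcp_rot']).as_matrix().round(3),s['T_tool_cam'])
for P in ((.497,-.0755,.047),(.494,-.0335,.047),(.652,-.086,.1615)): print(proj(s,P,o))
E
```

```text
[ 0.14445157 -0.5304733   0.20694365] [[ 0.965  0.263 -0.   ]
 [ 0.263 -0.965  0.001]
 [ 0.    -0.001 -1.   ]] [[ 2.16571000e-04 -9.63837956e-01 -2.66488925e-01  6.75812173e-02]
 [ 9.99999910e-01  1.11516692e-04  4.09348942e-04  3.42618329e-04]
 [-3.64828084e-04 -2.66488990e-01  9.63837894e-01 -1.67300367e-01]
 [ 0.00000000e+00  0.00000000e+00  0.00000000e+00  1.00000000e+00]]
[-244.44349605 -494.91026525]
[-313.45734278 -514.29355379]
[-1259.25948072 -2791.86667893]$[0]: bad value
```

View pics/w1.png

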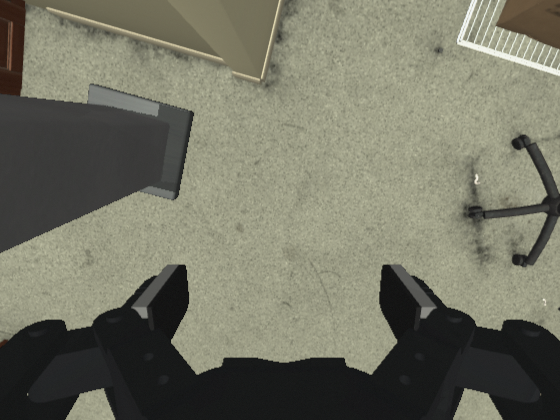

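The move was refused as "bad value", so the arm has not moved. The wrist view shows only the floor and the open fingers. I'll resend with every key given.

```bash
python3 -m inch '[{"fingers":1,"dx":30,"dy":-45,"dz":-40,"ax":0,"ay":0,"az":0},{"fingers":1,"dx":60,"dy":-95,"dz":-70,"ax":0,"ay":0,"az":0},{"fingers":1,"dx":90,"dy":-145,"dz":-80,"ax":0,"ay":0,"az":0},{"fingers":1,"dx":120,"dy":-195,"dz":-80,"ax":0,"ay":0,"az":0},{"fingers":1,"dx":142,"dy":-231,"dz":-80,"ax":0,"ay":0,"az":0},{"fingers":1,"dx":142,"dy":-231,"dz":-80,"ax":0,"ay":0,"az":0},{"fingers":1,"dx":185,"dy":-265,"dz":-80,"ax":0,"ay":0,"az":4},{"fingers":1,"dx":230,"dy":-300,"dz":-80,"ax":0,"ay":0,"az":8},{"fingers":1,"dx":270,"dy":-335,"dz":-80,"ax":0,"ay":0,"az":11.4},{"fingers":1,"dx":306,"dy":-362,"dz":-80,"ax":0,"ay":0,"az":11.4},{"fingers":1,"dx":306,"dy":-362,"dz":-80,"ax":0,"ay":0,"az":11.4},{"fingers":1,"dx":306,"dy":-362,"dz":-80,"ax":0,"ay":0,"az":11.4}]' 20
python3 - <<'E'
from m import *
o=arm.get_obs(); s=snap('wrist','w1b.png'); print(o['eef_pos'],R.from_quat(o['tcp_rot']).as_matrix().round(3))
for P in ((.497,-.0755,.047),(.494,-.0335,.047),(.652,-.086,.1615)): print(proj(s,P,o))
E
```

```text
time: 1.75
eef_pos: [0.3447, -0.1018, 0.2871]
tcp_rot: [0.999, 0.033, -0.0, 0.0]
ft_force: [-0.2, 0.5, 0.1]
finger_gap: -0.0
[ 0.34469055 -0.10181971  0.28712979] [[ 0.998  0.067 -0.001]
 [ 0.067 -0.998 -0.   ]
 [-0.001 -0.    -1.   ]]
[269.21691857  47.13972201]
[232.57399869  47.31807703]
[ 289.97973437 -242.31066376]
```

```bash
python3 -m inch '[{"fingers":1,"dx":40,"dy":0,"dz":0,"ax":0,"ay":0,"az":0},{"fingers":1,"dx":90,"dy":0,"dz":0,"ax":0,"ay":0,"az":0},{"fingers":1,"dx":130,"dy":0,"dz":0,"ax":0,"ay":0,"az":0},{"fingers":1,"dx":150,"dy":0,"dz":0,"ax":0,"ay":0,"az":0},{"fingers":1,"dx":150,"dy":0,"dz":0,"ax":0,"ay":0,"az":0},{"fingers":1,"dx":150,"dy":0,"dz":0,"ax":0,"ay":0,"az":0}]'
python3 - <<'E'
from m import *
o=arm.get_obs(); s=snap('wrist','w2.png'); np.save('o2.npy',o,allow_pickle=True);np.save('s2.npy',s,allow_pickle=True)
for P in ((.497,-.0755,.047),(.494,-.0335,.047),(.652,-.086,.1615)): print(proj(s,P,o))
E
```

```text
time: 2.55
eef_pos: [0.4935, -0.0919, 0.2873]
tcp_rot: [0.999, 0.033, -0.0, -0.0]
ft_force: [-0.1, -1.5, 0.2]
finger_gap: 0.001
[270.57691694 176.31681313]
[237.51725469 176.51285743]
[288.64132861   7.44372122]
```

View pics/w2.png

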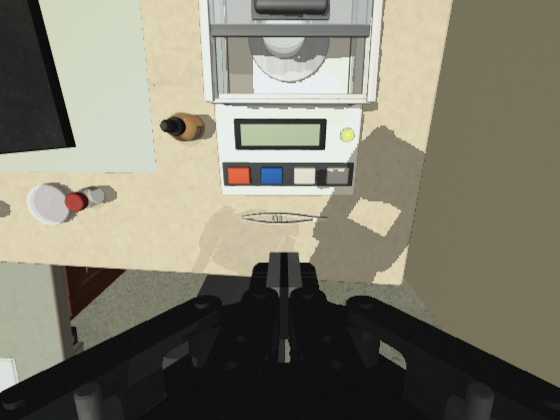

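The blue key appears at (271,176), within 1 px of the prediction. The bar is at about (291,7) and the yaw is aligned. Next I go over the glass behind the bar, staying above it.

```bash
python3 -m inch '[{"fingers":1,"dx":40,"dy":1,"dz":0,"ax":0,"ay":0,"az":0},{"fingers":1,"dx":90,"dy":3,"dz":0,"ax":0,"ay":0,"az":0},{"fingers":1,"dx":140,"dy":5,"dz":0,"ax":0,"ay":0,"az":0},{"fingers":1,"dx":180,"dy":5,"dz":0,"ax":0,"ay":0,"az":0},{"fingers":1,"dx":195,"dy":5,"dz":0,"ax":0,"ay":0,"az":0},{"fingers":1,"dx":195,"dy":5,"dz":0,"ax":0,"ay":0,"az":0},{"fingers":1,"dx":195,"dy":5,"dz":40,"ax":0,"ay":0,"az":0},{"fingers":1,"dx":195,"dy":5,"dz":80,"ax":0,"ay":0,"az":0},{"fingers":1,"dx":195,"dy":5,"dz":108,"ax":0,"ay":0,"az":0},{"fingers":1,"dx":195,"dy":5,"dz":112,"ax":0,"ay":0,"az":0},{"fingers":1,"dx":195,"dy":5,"dz":112,"ax":0,"ay":0,"az":0},{"fingers":1,"dx":195,"dy":5,"dz":112,"ax":0,"ay":0,"az":0}]'
python3 - <<'E'
from m import *
o=arm.get_obs(); s=snap('scene','s2.png'); t=arm.snapshot('top')
T=o['eef_pos']; print(T,proj(s,T),proj(s,(.652,-.086,.1615)))
a=cv2.resize(s['frame'][80:220,260:400],None,fx=3.8,fy=3.8,interpolation=2); b=cv2.resize(t['frame'][110:250,300:370],None,fx=3.8,fy=3.8,interpolation=2)
cv2.imwrite('pics/c2.png',np.hstack([a,b]))
E
```

```text
time: 4.1
eef_pos: [0.6896, -0.0832, 0.1772]
tcp_rot: [0.999, 0.033, 0.001, 0.0]
ft_force: [-0.2, 0.3, 0.2]
finger_gap: 0.001
[ 0.68955128 -0.08319577  0.17724814] [324.25616971 122.56757576] [333.1230994  136.74970931]
```

View pics/c2.png

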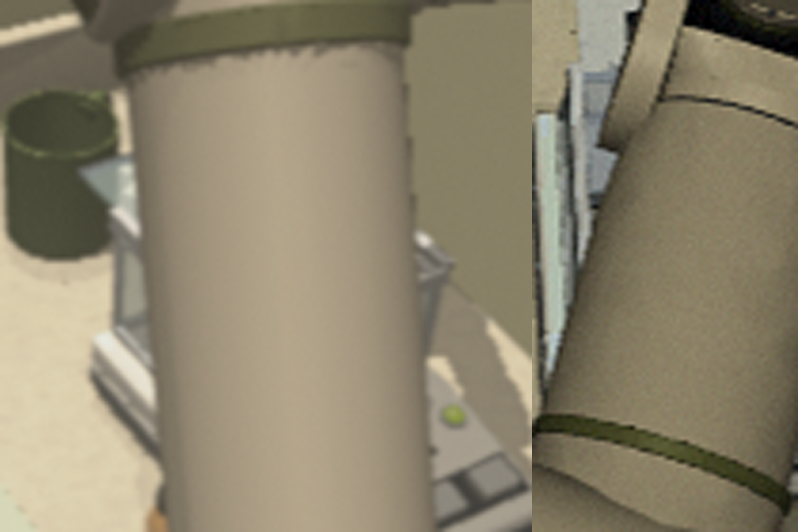

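The arm hides the bar in both fixed views, so I'll go by force: lower slowly to z ≈ 0.153.

```bash
python3 -m inch '[{"fingers":1,"dx":0,"dy":0,"dz":6,"ax":0,"ay":0,"az":0},{"fingers":1,"dx":0,"dy":0,"dz":12,"ax":0,"ay":0,"az":0},{"fingers":1,"dx":0,"dy":0,"dz":18,"ax":0,"ay":0,"az":0},{"fingers":1,"dx":0,"dy":0,"dz":22,"ax":0,"ay":0,"az":0},{"fingers":1,"dx":0,"dy":0,"dz":24,"ax":0,"ay":0,"az":0},{"fingers":1,"dx":0,"dy":0,"dz":24,"ax":0,"ay":0,"az":0},{"fingers":1,"dx":0,"dy":0,"dz":24,"ax":0,"ay":0,"az":0}]'
python3 - <<'E'
from m import *
o=arm.get_obs();s=snap('wrist','w3.png')
print(o['eef_pos'],o['ft_force'],proj(s,(.652,-.086,.1615),o))
E
```

```text
time: 5.08
eef_pos: [0.6893, -0.083, 0.1516]
tcp_rot: [0.999, 0.033, 0.0, 0.0]
ft_force: [0.5, -0.2, -0.3]
finger_gap: -0.002
[ 0.68926559 -0.08296956  0.15155002] [ 0.53772773 -0.23210604 -0.28890663] [283.89450173 320.16074114]
```

View pics/w3.png

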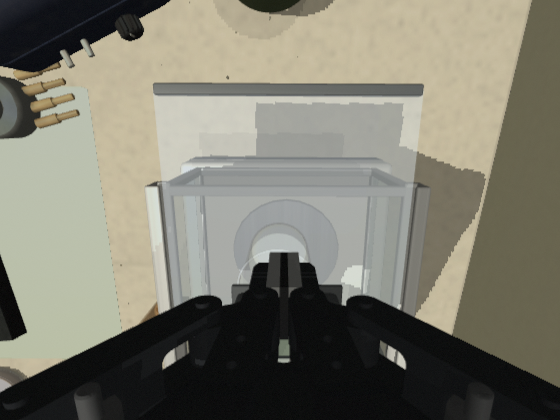

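The wrist view shows the fingers centred just behind the bar (bar columns 232–342, rear edge near row 285), over the glass. The glass's back edge is near row 85. I'll estimate how far the lid must travel.

```bash
python3 - <<'E'
from m import *
o=arm.get_obs();s=arm.snapshot('wrist')
f=lambda r,z:ray(s,(285,r),z,o)[0].round(4)
print('bar foot rear',f(285,.1465),'glass back',f(85,.1435),f(95,.1435),'shield back',f(185,.149),f(195,.149))
o=np.load('o2.npy',allow_pickle=True).item();s=np.load('s2.npy',allow_pickle=True).item()
print('lid front',f(25,.1435),f(37,.1435),'shield front',f(96,.149),f(102,.149))
E
```

```text
bar foot rear 0.6658 glass back 0.7764 0.7717 shield back 0.726 0.7206
lid front 0.6441 0.6348 shield front 0.586 0.5809
```

Expected: contact after about 12 mm, then about 55 mm of travel to closed.

```bash
python3 -m inch '[{"fingers":1,"dx":-5,"dy":0,"dz":0,"ax":0,"ay":0,"az":0},{"fingers":1,"dx":-9,"dy":0,"dz":0,"ax":0,"ay":0,"az":0},{"fingers":1,"dx":-12,"dy":0,"dz":0,"ax":0,"ay":0,"az":0},{"fingers":1,"dx":-15,"dy":0,"dz":0,"ax":0,"ay":0,"az":0},{"fingers":1,"dx":-18,"dy":0,"dz":0,"ax":0,"ay":0,"az":0},{"fingers":1,"dx":-21,"dy":0,"dz":0,"ax":0,"ay":0,"az":0},{"fingers":1,"dx":-24,"dy":0,"dz":0,"ax":0,"ay":0,"az":0},{"fingers":1,"dx":-27,"dy":0,"dz":0,"ax":0,"ay":0,"az":0},{"fingers":1,"dx":-30,"dy":0,"dz":0,"ax":0,"ay":0,"az":0}]'
python3 -m inch '[{"fingers":1,"dx":-3,"dy":0,"dz":0,"ax":0,"ay":0,"az":0},{"fingers":1,"dx":-6,"dy":0,"dz":0,"ax":0,"ay":0,"az":0},{"fingers":1,"dx":-9,"dy":0,"dz":0,"ax":0,"ay":0,"az":0},{"fingers":1,"dx":-12,"dy":0,"dz":0,"ax":0,"ay":0,"az":0},{"fingers":1,"dx":-15,"dy":0,"dz":0,"ax":0,"ay":0,"az":0},{"fingers":1,"dx":-18,"dy":0,"dz":0,"ax":0,"ay":0,"az":0},{"fingers":1,"dx":-20,"dy":0,"dz":0,"ax":0,"ay":0,"az":0}]'
python3 - <<'E'
from m import *
o=arm.get_obs();s=snap('wrist','w4.png'); g=cv2.cvtColor(s['frame'],cv2.COLOR_BGR2GRAY)
print(o['eef_pos'],o['ft_force'],g[40:320:3,225].tolist())
print(g[70:140,300].tolist())
E
```

```text
time: 6.3
eef_pos: [0.6591, -0.085, 0.1513]
tcp_rot: [0.999, 0.033, -0.0, -0.0]
ft_force: [-0.4, -0.5, -0.4]
finger_gap: -0.003
time: 7.18
eef_pos: [0.6391, -0.0863, 0.1514]
tcp_rot: [0.999, 0.033, 0.0, 0.0]
ft_force: [-0.4, 0.6, 0.2]
finger_gap: 0.0
[ 0.63912316 -0.08630291  0.15137285] [-0.43421669  0.59262466  0.20512021] [223, 223, 222, 221, 221, 221, 221, 221, 221, 221, 222, 222, 221, 216, 215, 215, 214, 215, 177, 177, 177, 171, 160, 175, 189, 189, 189, 189, 189, 189, 189, 190, 190, 190, 190, 189, 190, 189, 189, 188, 190, 189, 190, 190, 189, 189, 189, 190, 189, 189, 188, 189, 187, 189, 187, 189, 188, 188, 189, 188, 189, 189, 189, 189, 199, 144, 123, 120, 118, 105, 93, 136, 136, 137, 71, 112, 103, 184, 179, 180, 180, 53, 48, 124, 129, 130, 129, 130, 103, 16, 13, 14, 15, 16]
[181, 181, 182, 181, 181, 181, 177, 172, 173, 173, 174, 174, 174, 174, 174, 173, 173, 173, 172, 173, 173, 174, 170, 170, 175, 177, 177, 177, 177, 176, 177, 178, 177, 174, 164, 159, 161, 161, 166, 174, 169, 177, 189, 190, 189, 189, 190, 189, 189, 188, 189, 189, 189, 189, 189, 190, 190, 189, 189, 190, 189, 189, 189, 190, 189, 189, 190, 184, 170, 169]
```

View pics/w4.png

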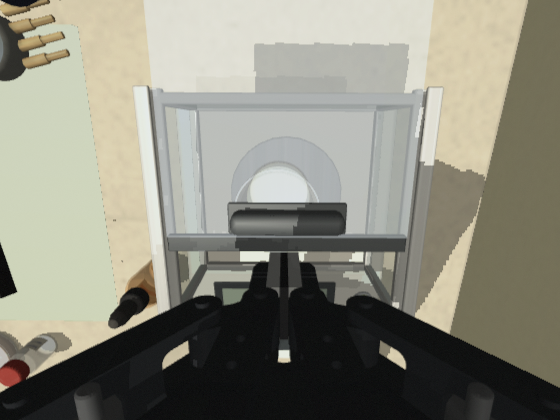

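The bar (rows 203–235) now shows ahead of the fingertips, so it may not have been pushed. I'll check the geometry before moving anything.

```bash
python3 - <<'E'
from m import *
o=arm.get_obs();s=arm.snapshot('wrist')
print('tcp',o['eef_pos'],proj(s,o['eef_pos'],o), 'cam',pose(s,o)[2])
for r,z in((203,.1465),(212,.1615),(228,.1615),(235,.1465),(237,.1435),(250,.1435),(92,.149),(264,.149)): print(r,z,ray(s,(287,r),z,o).round(4))
print(s['T_tool_cam'])
t=arm.snapshot('top'); c=arm.snapshot('scene'); cv2.imwrite('pics/c4.png',np.hstack([cv2.resize(c['frame'][80:220,260:400],None,fx=3.8,fy=3.8),cv2.resize(t['frame'][110:250,300:370],None,fx=3.8,fy=3.8)]))
E
```

```text
tcp [ 0.63900001 -0.08632006  0.15137451] [282.9394317  250.95073272] cam [ 0.70653129 -0.08211872  0.31866864]
203 0.1465 [ 0.6654 -0.0868  0.1465]
212 0.1615 [ 0.6643 -0.0867  0.1615]
228 0.1615 [ 0.6558 -0.0873  0.1615]
235 0.1465 [ 0.6468 -0.0881  0.1465]
237 0.1435 [ 0.6446 -0.0883  0.1435]
250 0.1435 [ 0.6366 -0.0888  0.1435]
92 0.149 [ 0.7224 -0.0828  0.149 ]
264 0.149 [ 0.6302 -0.0892  0.149 ]
[[ 2.16413004e-04 -9.63856896e-01 -2.66420415e-01  6.76463301e-02]
 [ 9.99999917e-01  1.16584555e-04  3.90518717e-04  3.10833117e-04]
 [-3.45343653e-04 -2.66420477e-01  9.63856841e-01 -1.67300118e-01]
 [ 0.00000000e+00  0.00000000e+00  0.00000000e+00  1.00000000e+00]]
```

```bash
python3 - <<'E'
from m import *
o=arm.get_obs();s=arm.snapshot('wrist');print(s['intrinsics'],o['eef_pos'],o['ft_force'],o['moment'],o['time'])
K,M,c=pose(s,o)
for nm,P in(('tcp',o['eef_pos']),('bar',[.656,-.087,.1615])): print(nm,'px/mm',K[0,0]/(M.T@(np.array(P)-c))[2]/1000)
a=cv2.imread('pics/w4.png');cv2.imwrite('pics/w4c.png',cv2.resize(a[190:370,190:390],None,fx=3,fy=3,interpolation=2))
c4=cv2.imread('pics/c4.png');A=cv2.imread('pics/w4c.png');H=max(c4.shape[0],A.shape[0]);P=np.zeros((H,A.shape[1]+200,3),np.uint8);P[:A.shape[0],:A.shape[1]]=A;P[:200,A.shape[1]:]=cv2.resize(c4[:,:532],(200,200));cv2.imwrite('pics/mix.png',P)
E
```

```text
[[321.71447997   0.         283.62718086]
 [  0.         321.71447997 213.93118318]
 [  0.           0.           1.        ]] [ 0.63933368 -0.08629105  0.15135796] [ 0.35813827 -0.65567478 -0.0856202 ] [-0.00827422 -0.0247214  -0.06285155] 7.375
tcp px/mm 1.7945246567776276
bar px/mm 1.9487926066893584
```

View pics/mix.png

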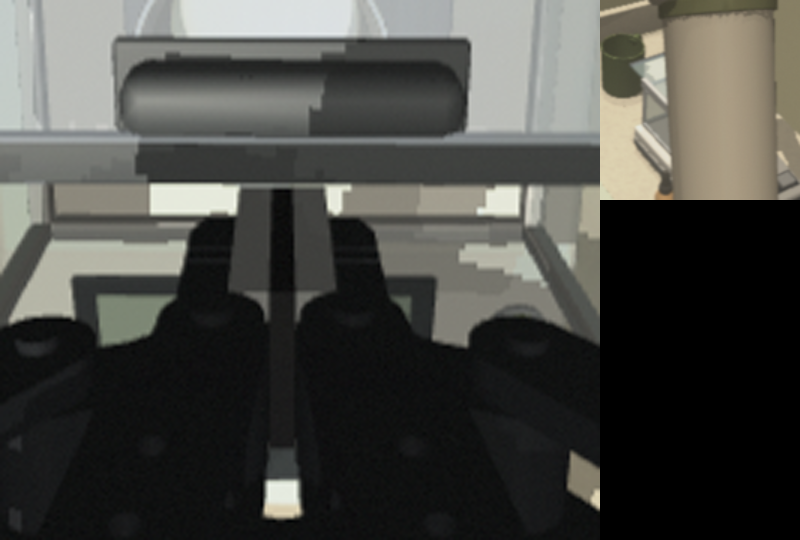

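This is a useful finding. The bar is still at x ≈ 0.656, and at TCP z = 0.151 the fingers passed over it with no force, so the lid is unmoved. The first wrist picture supports this: the 85 mm gap spans 194 px, which puts the open pad tips about 37 mm behind the TCP. Shut, they would be about 25 mm behind it. So the real tips are some 25 mm higher than reported. I'll go back behind the bar and come down in small force-checked steps.

```bash
python3 -m inch '[{"fingers":1,"dx":0,"dy":0,"dz":-10,"ax":0,"ay":0,"az":0},{"fingers":1,"dx":15,"dy":0,"dz":-10,"ax":0,"ay":0,"az":0},{"fingers":1,"dx":30,"dy":1,"dz":-10,"ax":0,"ay":0,"az":0},{"fingers":1,"dx":45,"dy":1,"dz":-10,"ax":0,"ay":0,"az":0},{"fingers":1,"dx":50,"dy":1,"dz":-10,"ax":0,"ay":0,"az":0},{"fingers":1,"dx":50,"dy":1,"dz":-5,"ax":0,"ay":0,"az":0},{"fingers":1,"dx":50,"dy":1,"dz":0,"ax":0,"ay":0,"az":0},{"fingers":1,"dx":50,"dy":1,"dz":5,"ax":0,"ay":0,"az":0},{"fingers":1,"dx":50,"dy":1,"dz":10,"ax":0,"ay":0,"az":0},{"fingers":1,"dx":50,"dy":1,"dz":14,"ax":0,"ay":0,"az":0},{"fingers":1,"dx":50,"dy":1,"dz":14,"ax":0,"ay":0,"az":0}]'
python3 -m inch '[{"fingers":1,"dx":0,"dy":0,"dz":1,"ax":0,"ay":0,"az":0},{"fingers":1,"dx":0,"dy":0,"dz":2,"ax":0,"ay":0,"az":0},{"fingers":1,"dx":0,"dy":0,"dz":2,"ax":0,"ay":0,"az":0}]'
python3 -m inch '[{"fingers":1,"dx":0,"dy":0,"dz":1,"ax":0,"ay":0,"az":0},{"fingers":1,"dx":0,"dy":0,"dz":2,"ax":0,"ay":0,"az":0},{"fingers":1,"dx":0,"dy":0,"dz":2,"ax":0,"ay":0,"az":0}]'
```

```text
time: 8.8
eef_pos: [0.6891, -0.0839, 0.1369]
tcp_rot: [0.999, 0.033, -0.0, -0.0]
ft_force: [-0.8, -1.1, 0.9]
finger_gap: 0.003
time: 9.18
eef_pos: [0.6893, -0.0839, 0.1353]
tcp_rot: [0.999, 0.033, 0.0, 0.0]
ft_force: [0.2, 0.5, -0.5]
finger_gap: -0.001
time: 9.55
eef_pos: [0.6892, -0.0839, 0.1332]
tcp_rot: [0.999, 0.033, -0.0, -0.0]
ft_force: [-0.3, -0.3, 0.5]
finger_gap: -0.001
```

```bash
python3 -m inch '[{"fingers":1,"dx":0,"dy":0,"dz":1,"ax":0,"ay":0,"az":0},{"fingers":1,"dx":0,"dy":0,"dz":2,"ax":0,"ay":0,"az":0},{"fingers":1,"dx":0,"dy":0,"dz":2,"ax":0,"ay":0,"az":0}]'
python3 -m inch '[{"fingers":1,"dx":0,"dy":0,"dz":1,"ax":0,"ay":0,"az":0},{"fingers":1,"dx":0,"dy":0,"dz":2,"ax":0,"ay":0,"az":0},{"fingers":1,"dx":0,"dy":0,"dz":2,"ax":0,"ay":0,"az":0}]'
python3 -m inch '[{"fingers":1,"dx":0,"dy":0,"dz":1,"ax":0,"ay":0,"az":0},{"fingers":1,"dx":0,"dy":0,"dz":2,"ax":0,"ay":0,"az":0},{"fingers":1,"dx":0,"dy":0,"dz":2,"ax":0,"ay":0,"az":0}]'
```

```text
time: 9.93
eef_pos: [0.6892, -0.0839, 0.1312]
tcp_rot: [0.999, 0.033, -0.0, -0.0]
ft_force: [-0.1, 0.3, -0.6]
finger_gap: 0.001
time: 10.3
eef_pos: [0.6892, -0.0839, 0.1292]
tcp_rot: [0.999, 0.033, -0.0, -0.0]
ft_force: [0.6, 0.7, 0.3]
finger_gap: -0.001
time: 10.68
eef_pos: [0.6892, -0.0839, 0.1272]
tcp_rot: [0.999, 0.033, -0.0, -0.0]
ft_force: [-0.7, 0.1, 0.7]
finger_gap: 0.004
```

There is still no contact at TCP z = 0.127, so the offset is at least 16 mm. Next is a short trial push, then I'll see whether the bar moves.

```bash
cat > bar.py <<'E'
from m import *
o=arm.get_obs();s=arm.snapshot('wrist'); g=cv2.cvtColor(s['frame'],cv2.COLOR_BGR2GRAY).astype(int)
print(o['eef_pos'].round(4),o['ft_force'].round(2))
# strongest edges in two columns either side of the fingers
for c in (240,335):
    col=cv2.GaussianBlur(g[:,c-2:c+3].mean(1).reshape(-1,1).astype(np.float32),(1,3),0).ravel(); d=np.diff(col)
    r=[i for i in range(1,300) if abs(d[i])>15 and abs(d[i])==abs(d[max(0,i-3):i+4]).max()]
    print(c,[(i,int(d[i]),ray(s,(c,i+.5),.1465,o)[0].round(4)) for i in r])
E
python3 bar.py
python3 -m inch '[{"fingers":1,"dx":-4,"dy":0,"dz":0,"ax":0,"ay":0,"az":0},{"fingers":1,"dx":-8,"dy":0,"dz":0,"ax":0,"ay":0,"az":0},{"fingers":1,"dx":-11,"dy":0,"dz":0,"ax":0,"ay":0,"az":0},{"fingers":1,"dx":-14,"dy":0,"dz":0,"ax":0,"ay":0,"az":0},{"fingers":1,"dx":-17,"dy":0,"dz":0,"ax":0,"ay":0,"az":0},{"fingers":1,"dx":-20,"dy":0,"dz":0,"ax":0,"ay":0,"az":0},{"fingers":1,"dx":-22,"dy":0,"dz":0,"ax":0,"ay":0,"az":0},{"fingers":1,"dx":-24,"dy":0,"dz":0,"ax":0,"ay":0,"az":0}]'
python3 bar.py
```

```text
[ 0.6892 -0.0839  0.1272] [-0.72  0.09  0.67]
240 [(74, -37, np.float64(0.7762)), (90, 34, np.float64(0.7698)), (158, -22, np.float64(0.7407))]
335 [(75, -37, np.float64(0.7785)), (90, 35, np.float64(0.7726))]
time: 11.72
eef_pos: [0.6653, -0.0855, 0.1274]
tcp_rot: [0.999, 0.033, 0.0, -0.0]
ft_force: [2.3, 0.7, 0.1]
finger_gap: 0.001
[ 0.6653 -0.0855  0.1274] [2.32 0.73 0.13]
240 [(35, -34, np.float64(0.7673)), (52, 29, np.float64(0.7609)), (129, -23, np.float64(0.7296)), (278, -54, np.float64(0.6567))]
335 [(35, -36, np.float64(0.7699)), (52, 31, np.float64(0.7635)), (278, -48, np.float64(0.6599))]
```

The lid is moving: its back edge has gone forward 9 mm, and I read about 2 N against the fingers. I'll continue gently, with smaller steps near the stop.

```bash
python3 -m inch '[{"fingers":1,"dx":-3,"dy":0,"dz":0,"ax":0,"ay":0,"az":0},{"fingers":1,"dx":-6,"dy":0,"dz":0,"ax":0,"ay":0,"az":0},{"fingers":1,"dx":-9,"dy":0,"dz":0,"ax":0,"ay":0,"az":0},{"fingers":1,"dx":-12,"dy":0,"dz":0,"ax":0,"ay":0,"az":0},{"fingers":1,"dx":-15,"dy":0,"dz":0,"ax":0,"ay":0,"az":0},{"fingers":1,"dx":-18,"dy":0,"dz":0,"ax":0,"ay":0,"az":0},{"fingers":1,"dx":-21,"dy":0,"dz":0,"ax":0,"ay":0,"az":0},{"fingers":1,"dx":-24,"dy":0,"dz":0,"ax":0,"ay":0,"az":0},{"fingers":1,"dx":-27,"dy":0,"dz":0,"ax":0,"ay":0,"az":0},{"fingers":1,"dx":-30,"dy":0,"dz":0,"ax":0,"ay":0,"az":0},{"fingers":1,"dx":-32,"dy":0,"dz":0,"ax":0,"ay":0,"az":0},{"fingers":1,"dx":-34,"dy":0,"dz":0,"ax":0,"ay":0,"az":0}]'
python3 bar.py
python3 -m inch '[{"fingers":1,"dx":-1,"dy":0,"dz":0,"ax":0,"ay":0,"az":0},{"fingers":1,"dx":-2,"dy":0,"dz":0,"ax":0,"ay":0,"az":0},{"fingers":1,"dx":-3,"dy":0,"dz":0,"ax":0,"ay":0,"az":0},{"fingers":1,"dx":-4,"dy":0,"dz":0,"ax":0,"ay":0,"az":0}]'
```

```text
time: 13.28
eef_pos: [0.6313, -0.0878, 0.1273]
tcp_rot: [0.999, 0.033, 0.0, 0.0]
ft_force: [0.5, 2.5, 0.5]
finger_gap: 0.003
[ 0.6313 -0.0878  0.1273] [0.53 2.51 0.48]
240 [(34, -37, np.float64(0.7336)), (52, 31, np.float64(0.7268)), (67, -18, np.float64(0.721)), (68, -18, np.float64(0.7206)), (259, 19, np.float64(0.633)), (264, -29, np.float64(0.6303)), (278, -58, np.float64(0.6227))]
335 [(35, -36, np.float64(0.7359)), (52, 32, np.float64(0.7295)), (68, -17, np.float64(0.7233)), (278, -44, np.float64(0.6259))]
time: 13.82
eef_pos: [0.6274, -0.0881, 0.1273]
tcp_rot: [0.999, 0.033, 0.0, 0.0]
ft_force: [1.8, 1.4, 1.6]
finger_gap: -0.0
```

```bash
for i in 1; do python3 -m inch '[{"fingers":1,"dx":-1,"dy":0,"dz":0,"ax":0,"ay":0,"az":0},{"fingers":1,"dx":-2,"dy":0,"dz":0,"ax":0,"ay":0,"az":0},{"fingers":1,"dx":-3,"dy":0,"dz":0,"ax":0,"ay":0,"az":0}]'; done
python3 -m inch '[{"fingers":1,"dx":-1,"dy":0,"dz":0,"ax":0,"ay":0,"az":0},{"fingers":1,"dx":-2,"dy":0,"dz":0,"ax":0,"ay":0,"az":0}]'
python3 -m inch '[{"fingers":1,"dx":-1,"dy":0,"dz":0,"ax":0,"ay":0,"az":0},{"fingers":1,"dx":-2,"dy":0,"dz":0,"ax":0,"ay":0,"az":0}]'
python3 bar.py
```

```text
time: 14.2
eef_pos: [0.6244, -0.0883, 0.1273]
tcp_rot: [0.999, 0.033, 0.0, 0.0]
ft_force: [0.7, 0.7, -0.9]
finger_gap: 0.004
time: 14.45
eef_pos: [0.6223, -0.0884, 0.1273]
tcp_rot: [0.999, 0.033, -0.0, 0.0]
ft_force: [2.0, 1.0, -0.1]
finger_gap: -0.0
time: 14.7
eef_pos: [0.6204, -0.0886, 0.1273]
tcp_rot: [0.999, 0.033, 0.0, -0.0]
ft_force: [3.9, 1.8, -0.4]
finger_gap: 0.001
[ 0.6204 -0.0886  0.1273] [ 3.91  1.82 -0.36]
240 [(34, -38, np.float64(0.7227)), (278, -33, np.float64(0.6118))]
335 [(35, -38, np.float64(0.725)), (278, -30, np.float64(0.615))]
```

```bash
python3 -m inch '[{"fingers":1,"dx":-1,"dy":0,"dz":0,"ax":0,"ay":0,"az":0},{"fingers":1,"dx":-1,"dy":0,"dz":0,"ax":0,"ay":0,"az":0}]'
python3 bar.py
```

```text
time: 15.0
eef_pos: [0.6204, -0.0886, 0.1274]
tcp_rot: [0.999, 0.033, 0.001, 0.0]
ft_force: [5.9, 1.7, -2.1]
finger_gap: -0.001
[ 0.6204 -0.0886  0.1274] [ 5.91  1.68 -2.09]
240 [(35, -36, np.float64(0.7224)), (278, -33, np.float64(0.6117))]
335 [(35, -37, np.float64(0.7251)), (49, 15, np.float64(0.7198)), (278, -30, np.float64(0.6149))]
```

The lid is at its front stop. A further 1 mm command gave no motion and the force rose to about 6 N. Total travel was 54 mm, as predicted, and the back edge is now flush with the shield's. I'll back off, rise and go above the tare key, tilting 10° to match the key normal.

```bash
python3 -m inch '[{"fingers":1,"dx":6,"dy":0,"dz":0,"ax":0,"ay":0,"az":0},{"fingers":1,"dx":12,"dy":0,"dz":0,"ax":0,"ay":0,"az":0},{"fingers":1,"dx":12,"dy":0,"dz":-30,"ax":0,"ay":0,"az":0},{"fingers":1,"dx":12,"dy":0,"dz":-65,"ax":0,"ay":0,"az":0},{"fingers":1,"dx":12,"dy":0,"dz":-80,"ax":0,"ay":0,"az":0},{"fingers":1,"dx":-30,"dy":-7,"dz":-80,"ax":0,"ay":0,"az":0},{"fingers":1,"dx":-75,"dy":-15,"dz":-80,"ax":0,"ay":0,"az":0},{"fingers":1,"dx":-115,"dy":-21,"dz":-80,"ax":0,"ay":0,"az":0},{"fingers":1,"dx":-129,"dy":-21,"dz":-80,"ax":0,"ay":0,"az":0},{"fingers":1,"dx":-129,"dy":-21,"dz":-80,"ax":0,"ay":5,"az":0},{"fingers":1,"dx":-129,"dy":-21,"dz":-80,"ax":0,"ay":10,"az":0},{"fingers":1,"dx":-129,"dy":-21,"dz":-80,"ax":0,"ay":10,"az":0}]'
cat > key.py <<'E'
from m import *
o=arm.get_obs(); M=R.from_quat(o['tcp_rot']).as_matrix(); s=snap('wrist','k%d.png'%int(o['time']*100))
k=np.array([.497,-.0755,.046]); print('eef',o['eef_pos'].round(4),'z',M[:,2].round(3),'key in tool mm',(M.T@(k-o['eef_pos'])*1000).round(1),o['ft_force'].round(1))
h=cv2.cvtColor(s['frame'],cv2.COLOR_BGR2HSV)
for nm,lo,hi,P in(('blue',(100,130,60),(125,255,255),k),('red',(0,150,100),(14,255,255),k+[-.0027,.042,0])):
    q,l,st,ce=cv2.connectedComponentsWithStats(cv2.inRange(h,lo,hi))
    for i in range(1,q):
        if st[i,4]>80: print(nm,ce[i].round(1),st[i],ray(s,ce[i],.046,o).round(4),'expected px',proj(s,P,o).round(1))
E
python3 key.py
```

```text
time: 16.55
eef_pos: [0.4889, -0.0765, 0.2071]
tcp_rot: [0.996, 0.033, 0.087, -0.003]
ft_force: [-0.2, -0.8, 0.4]
finger_gap: -0.003
eef [ 0.4889 -0.0765  0.2071] z [ 0.172  0.012 -0.985] key in tool mm [-19.8  -0.4 160.1] [-0.2 -0.8  0.4]
blue [283.5 210. ] [271 200  26  21 542] [ 0.4984 -0.0762  0.046 ] expected px [282.8 211.2]
red [243.5 209.6] [231 200  26  21 517] [ 0.496  -0.0341  0.046 ] expected px [242.8 211.2]
red [ 40.3 242.5] [ 30 232  22  22 365] [0.4467 0.1795 0.046 ] expected px [242.8 211.2]
```

Blue is fully visible and matches to about 1 mm. I'll line up and approach along the key normal.

```bash
python3 -m inch '[{"fingers":1,"dx":-10,"dy":0,"dz":20,"ax":0,"ay":0,"az":0},{"fingers":1,"dx":-19,"dy":0,"dz":60,"ax":0,"ay":0,"az":0},{"fingers":1,"dx":-19,"dy":0,"dz":100,"ax":0,"ay":0,"az":0},{"fingers":1,"dx":-19,"dy":0,"dz":125,"ax":0,"ay":0,"az":0},{"fingers":1,"dx":-19,"dy":0,"dz":135,"ax":0,"ay":0,"az":0},{"fingers":1,"dx":-19,"dy":0,"dz":135,"ax":0,"ay":0,"az":0},{"fingers":1,"dx":-19,"dy":0,"dz":135,"ax":0,"ay":0,"az":0}]'
python3 key.py; ls pics
```

```text
time: 17.48
eef_pos: [0.4946, -0.0762, 0.072]
tcp_rot: [0.996, 0.033, 0.088, -0.003]
ft_force: [-0.1, 0.3, 0.2]
finger_gap: 0.001
eef [ 0.4946 -0.0762  0.072 ] z [ 0.174  0.011 -0.985] key in tool mm [-2.1 -0.6 26. ] [-0.1  0.3  0.2]
blue [283.2 235.5] [ 262  219   44   35 1437] [ 0.4992 -0.076   0.046 ] expected px [282.1 238.9]
red [217.3 236.2] [ 195  220   45   34 1410] [ 0.496  -0.0342  0.046 ] expected px [216.  238.7]
c2.png
c4.png
crop1.png
k1655.png
k1747.png
mix.png
s2.png
scene1.png
top1.png
w1.png
w1b.png
w2.png
w3.png
w4.png
w4c.png
```

```bash
python3 -m inch '[{"fingers":1,"dx":0,"dy":0,"dz":12,"ax":0,"ay":0,"az":0},{"fingers":1,"dx":0,"dy":0,"dz":24,"ax":0,"ay":0,"az":0},{"fingers":1,"dx":0,"dy":0,"dz":32,"ax":0,"ay":0,"az":0},{"fingers":1,"dx":0,"dy":0,"dz":36,"ax":0,"ay":0,"az":0},{"fingers":1,"dx":0,"dy":0,"dz":36,"ax":0,"ay":0,"az":0},{"fingers":1,"dx":0,"dy":0,"dz":36,"ax":0,"ay":0,"az":0}]'
for i in 1; do python3 -m inch '[{"fingers":1,"dx":0,"dy":0,"dz":2,"ax":0,"ay":0,"az":0},{"fingers":1,"dx":0,"dy":0,"dz":3,"ax":0,"ay":0,"az":0},{"fingers":1,"dx":0,"dy":0,"dz":3,"ax":0,"ay":0,"az":0}]'; done
python3 -m inch '[{"fingers":1,"dx":0,"dy":0,"dz":1,"ax":0,"ay":0,"az":0},{"fingers":1,"dx":0,"dy":0,"dz":2,"ax":0,"ay":0,"az":0},{"fingers":1,"dx":0,"dy":0,"dz":2,"ax":0,"ay":0,"az":0}]'
python3 key.py
```

```text
time: 18.27
eef_pos: [0.5004, -0.0756, 0.0358]
tcp_rot: [0.996, 0.033, 0.087, -0.003]
ft_force: [0.5, 0.2, -0.4]
finger_gap: -0.001
time: 18.65
eef_pos: [0.5008, -0.0755, 0.0326]
tcp_rot: [0.996, 0.033, 0.087, -0.003]
ft_force: [0.4, -0.5, -0.6]
finger_gap: 0.003
time: 19.02
eef_pos: [0.5011, -0.0755, 0.0306]
tcp_rot: [0.996, 0.033, 0.087, -0.003]
ft_force: [0.3, 0.1, -0.1]
finger_gap: 0.003
eef [ 0.5011 -0.0755  0.0306] z [ 0.173  0.012 -0.985] key in tool mm [ -1.3  -0.3 -15.9] [ 0.3  0.1 -0.1]
blue [284.1 249.5] [257 241  55  23 866] [ 0.5052 -0.0758  0.046 ] expected px [282.4 265.3]
red [201.5 261.9] [ 174  242   55   41 2183] [ 0.496  -0.0342  0.046 ] expected px [200.  265.1]
```

```bash
ls -t pics | head -1; cp pics/$(ls -t pics | head -1) pics/klook.png
```

```text
k1902.png
```

View pics/klook.png

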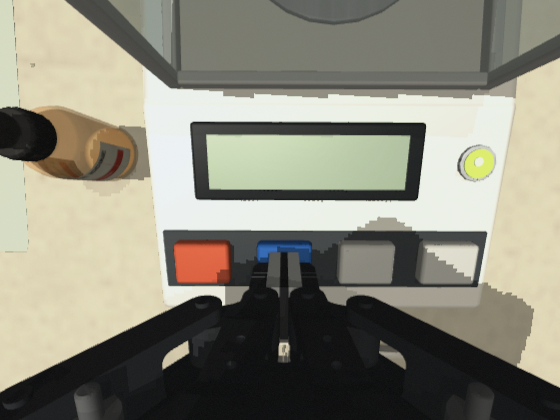

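The fingertips sit centred over the blue key (key columns 257–312, finger about 268–300), clear of the neighbours. I'll keep going in small steps until contact.

```bash
python3 -m inch '[{"fingers":1,"dx":0,"dy":0,"dz":1,"ax":0,"ay":0,"az":0},{"fingers":1,"dx":0,"dy":0,"dz":2,"ax":0,"ay":0,"az":0},{"fingers":1,"dx":0,"dy":0,"dz":2,"ax":0,"ay":0,"az":0}]'
python3 -m inch '[{"fingers":1,"dx":0,"dy":0,"dz":1,"ax":0,"ay":0,"az":0},{"fingers":1,"dx":0,"dy":0,"dz":2,"ax":0,"ay":0,"az":0},{"fingers":1,"dx":0,"dy":0,"dz":2,"ax":0,"ay":0,"az":0}]'
```

```text
time: 19.45
eef_pos: [0.5014, -0.0754, 0.0286]
tcp_rot: [0.996, 0.033, 0.087, -0.003]
ft_force: [0.1, 1.0, 0.2]
finger_gap: 0.001
time: 19.82
eef_pos: [0.5018, -0.0754, 0.0267]
tcp_rot: [0.996, 0.033, 0.087, -0.003]
ft_force: [0.2, 0.1, -0.2]
finger_gap: 0.0
```

```bash
python3 -m inch '[{"fingers":1,"dx":0,"dy":0,"dz":1,"ax":0,"ay":0,"az":0},{"fingers":1,"dx":0,"dy":0,"dz":2,"ax":0,"ay":0,"az":0},{"fingers":1,"dx":0,"dy":0,"dz":2,"ax":0,"ay":0,"az":0}]'
python3 -m inch '[{"fingers":1,"dx":0,"dy":0,"dz":1,"ax":0,"ay":0,"az":0},{"fingers":1,"dx":0,"dy":0,"dz":1,"ax":0,"ay":0,"az":0}]'
python3 -m inch '[{"fingers":1,"dx":0,"dy":0,"dz":1,"ax":0,"ay":0,"az":0},{"fingers":1,"dx":0,"dy":0,"dz":1,"ax":0,"ay":0,"az":0}]'
```

```text
time: 20.2
eef_pos: [0.5021, -0.0754, 0.0247]
tcp_rot: [0.996, 0.033, 0.087, -0.003]
ft_force: [0.8, -0.2, -0.2]
finger_gap: 0.002
time: 20.45
eef_pos: [0.5023, -0.0754, 0.0237]
tcp_rot: [0.996, 0.033, 0.087, -0.003]
ft_force: [-0.5, -0.1, 0.3]
finger_gap: 0.0
time: 20.7
eef_pos: [0.5026, -0.0754, 0.0229]
tcp_rot: [0.996, 0.033, 0.087, -0.003]
ft_force: [-0.0, -0.7, 0.5]
finger_gap: 0.002
```

```bash
python3 -m inch '[{"fingers":1,"dx":0,"dy":0,"dz":1,"ax":0,"ay":0,"az":0},{"fingers":1,"dx":0,"dy":0,"dz":1,"ax":0,"ay":0,"az":0}]'
python3 -m inch '[{"fingers":1,"dx":0,"dy":0,"dz":1,"ax":0,"ay":0,"az":0},{"fingers":1,"dx":0,"dy":0,"dz":1,"ax":0,"ay":0,"az":0}]'
python3 -m inch '[{"fingers":1,"dx":0,"dy":0,"dz":1,"ax":0,"ay":0,"az":0},{"fingers":1,"dx":0,"dy":0,"dz":1,"ax":0,"ay":0,"az":0}]'
```

```text
time: 20.95
eef_pos: [0.5027, -0.0754, 0.0219]
tcp_rot: [0.996, 0.033, 0.087, -0.003]
ft_force: [-0.2, 0.4, 1.7]
finger_gap: -0.001
time: 21.2
eef_pos: [0.5029, -0.0754, 0.0209]
tcp_rot: [0.996, 0.033, 0.087, -0.003]
ft_force: [-1.2, -0.2, 2.5]
finger_gap: -0.001
time: 21.45
eef_pos: [0.5031, -0.0754, 0.0199]
tcp_rot: [0.996, 0.033, 0.087, -0.003]
ft_force: [-0.8, -0.6, 2.6]
finger_gap: 0.001
```

Contact is at about z 0.0224 and the force is rising as the spring should. One more millimetre, a short hold with averaged readings, then release.

```bash
python3 -m inch '[{"fingers":1,"dx":0,"dy":0,"dz":1,"ax":0,"ay":0,"az":0},{"fingers":1,"dx":0,"dy":0,"dz":1,"ax":0,"ay":0,"az":0}]'
python3 - <<'E'
from m import *
f=[]
for i in range(6): arm.snapshot('wrist'); o=arm.get_obs(); f.append(o['ft_force'])
print(np.mean(f,0),o['eef_pos'])
E
```

```text
time: 21.7
eef_pos: [0.5033, -0.0754, 0.0189]
tcp_rot: [0.996, 0.033, 0.087, -0.003]
ft_force: [0.1, -0.1, 3.6]
finger_gap: -0.006
[-0.66795206 -0.19750146  3.48280975] [ 0.5032366  -0.07536844  0.01891958]
```

About 3.5 N averaged, which is about 3.9 mm of key travel, so it is pressed and short of the hard stop. I'll withdraw straight along the normal and look.

```bash
python3 -m inch '[{"fingers":1,"dx":0,"dy":0,"dz":-3,"ax":0,"ay":0,"az":0},{"fingers":1,"dx":0,"dy":0,"dz":-8,"ax":0,"ay":0,"az":0},{"fingers":1,"dx":0,"dy":0,"dz":-30,"ax":0,"ay":0,"az":0},{"fingers":1,"dx":0,"dy":0,"dz":-80,"ax":0,"ay":0,"az":0},{"fingers":1,"dx":0,"dy":0,"dz":-130,"ax":0,"ay":0,"az":0},{"fingers":1,"dx":0,"dy":0,"dz":-180,"ax":0,"ay":0,"az":0},{"fingers":1,"dx":0,"dy":0,"dz":-230,"ax":0,"ay":0,"az":0},{"fingers":1,"dx":0,"dy":0,"dz":-265,"ax":0,"ay":0,"az":0},{"fingers":1,"dx":40,"dy":0,"dz":-265,"ax":0,"ay":0,"az":0},{"fingers":1,"dx":40,"dy":0,"dz":-265,"ax":0,"ay":0,"az":0},{"fingers":1,"dx":40,"dy":0,"dz":-265,"ax":0,"ay":0,"az":0}]'
python3 key.py; cp pics/$(ls -t pics | head -1) pics/final.png
```

```text
time: 23.38
eef_pos: [0.4959, -0.0755, 0.2862]
tcp_rot: [0.996, 0.033, 0.086, -0.003]
ft_force: [-0.6, -0.5, -0.5]
finger_gap: 0.0
eef [ 0.4959 -0.0755  0.2862] z [ 0.172  0.012 -0.985] key in tool mm [-4.020e+01  2.000e-01  2.368e+02] [-0.6 -0.5 -0.5]
blue [284. 210.] [274 202  21  17 355] [ 0.4985 -0.0761  0.046 ] expected px [283.4 211.2]
red [251.9 209.9] [241 202  22  17 357] [ 0.4959 -0.0345  0.046 ] expected px [251.1 211.1]
red [ 87.6 236.2] [ 80 228  17  17 234] [0.447  0.1782 0.046 ] expected px [251.1 211.1]
```

View pics/final.png

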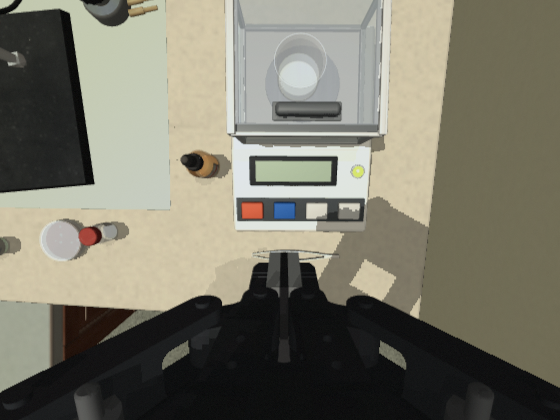

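The final view shows the lid's front edge flush with the shield front (about row 132) and the bar at row 109. The blue key is back up at (284,210), level with its neighbours, and the beaker, dropper, vials, petri dish and forceps are in place. The arm is clear, so I'm handing in.

```bash
python3 -c "from bench import arm; print(arm.finish_job())"
```

```text
the job is handed in; nothing more can be done
None
```

I slid the lid shut with closed fingertips, pressed the blue tare key once and withdrew. The job was handed in at about 23.4 s, and no verdict was reported.

- **Lid:** it travelled about 54 mm, against about 55 mm predicted. At the front stop a further 1 mm command gave no motion and the force rose to about 6 N. The last picture shows its front edge flush with the shield.
- **Tare key:** I pressed along its tilted normal to about 3.5 N, which by the spring figures is about 3.9 mm, short of the hard stop. The last picture shows it back up. I could not read the key travel directly.
- **Everything else:** in the last picture the other keys, beaker, dropper, vials, petri dish and forceps looked undisturbed. The wrist force after withdrawing was only noise, under 1 N.
- **Disagreement with the description:** the real shut fingertips are about 24 mm behind the reported TCP, not at it. Because of this my first push passed over the bar without touching it. I confirmed the offset from the images and by force-checked steps, then allowed for it.
- **Other failures:** my first move was refused because its rows left out some values; resending with all of them worked. While the fingers were behind the bar, the arm hid it from the scene and top cameras, so I relied on the wrist camera and force there.

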